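Pop the battery hatch of a lamp power box on an animation table

TASK

On the animation table, open the battery bay of the power box with the wide hatch: with the fingertips, press the hatch down once on the ribbed rubber pad by its free edge, fully in until the push-push latch clicks, let go so that the hatch pops up, then stay clear of it for a good two seconds to be sure it stays wide open. Do not press it shut again and do not grip or force it while it stands open. Do not touch the box with the narrow hatch, and do not pick up or knock about the props around.

Things in the scene. Friction and masses are not known exactly. Their poses are not given: they have to be found in the camera images.
- battery_box: fixed grey metal box, 150 mm (x) by 130 mm (y) by 62 mm high; origin at the centre of its underside, z up, x from the hatch's free edge towards its hinge. It has the WIDE hatch in its top. The hatch is a grey plastic plate, 80 mm long (x), 100 mm wide (y), 6 mm thick, its top 70 mm above the table when latched.
- battery_hatch (a joint): angle of the wide (battery) hatch about its hinge at the plate's +x edge, along the box's y (rad): 0 = latched, top 8 mm proud of the box; negative = pressed in; positive = open. Clicks at about -0.04, stop at -0.072. Let go after the click, a spring throws it up to 0.95 (free edge 65 mm higher) in half a second. Let go before, it returns to 0. Pushing the open hatch down to the stop latches it again.
- battery_press (a point): centre of the top of the pad on the wide (battery) hatch (black ribbed rubber, 22 mm in x, 34 mm in y, 3 mm thick), 14 mm in from its free (-x) edge and mid-way across; 68 mm from the hinge line; it moves with the hatch; 73 mm above the table when latched. Pressing here takes about 3 N; it clicks 3 mm down and meets its stop at 5 mm.
- battery_pin (a joint): sideways place (m) of the latch's small steel pin, hidden under the wide hatch, 0 when latched, about +0.004 at the click, about -0.007 once the hatch has popped. For information; it is not handled.
- fuse_box: fixed grey metal box, 150 mm (x) by 130 mm (y) by 62 mm high; origin at the centre of its underside, z up, x from the hatch's free edge towards its hinge. It has the NARROW hatch in its top; not to be touched. The hatch is a grey plastic plate, 80 mm long (x), 44 mm wide (y), 6 mm thick, its top 70 mm above the table when latched.
- fuse_hatch (a joint): angle of the narrow (fuse) hatch about its hinge at the plate's +x edge, along the box's y (rad): 0 = latched, top 8 mm proud of the box; negative = pressed in; positive = open. It has the same kind of latch and must stay shut.
- easel: loose toy wooden easel with a small black board, 76 mm wide, 125 mm high; origin at the middle of its feet, on the table
- jar: loose small jar, diameter 40 mm, 55 mm high; origin at the centre of its underside
- tin: loose tin with paper label, diameter 52 mm, 70 mm high; origin at the centre of its underside
- tape: loose roll of paper tape lying flat, diameter 68 mm, 24 mm high; origin at the centre of its underside
- paintbrush: loose brush, 160 mm long, lying flat; origin on its underside near its middle
- puppet: loose wooden puppet standing on a round foot of diameter 48 mm, 124 mm high; origin at the centre of its foot's underside
- stool: loose toy wooden stool, diameter 52 mm, 55 mm high; origin at the centre of its foot
Mind the look-alikes: they are no part of the job. What is shaped like the battery_box but purple or turquoise is not meant.

How it is judged:
By the outcome, as a careful person would: the job done as asked, in the order asked, and still so for the second after the job is handed in, with the robot touching nothing.
It also fails if it takes over 32 s, if anything falls off the work surface, if the arm or the gripper's body presses on something with over 40 N, if the wrist force passes 120 N, or if a joint passes its speed limit or range.

ROBOT

A 6-joint arm with a two-finger parallel gripper is mounted at the origin on the work surface. World frame = base frame: x ahead of the robot, y to its left, z up, the work surface at z = 0. Lengths are in m, angles in rad, forces in N, time in s.
With the tool pointing down it reaches from about 0.275 to 0.875 m from the base axis. Payload 12.5 kg.
Tool frame: the origin (TCP) lies on the centre line of the jaws, within the pads' length; the fingertips stand 22 mm ahead of it and the grasp point (between the pads) lies 3 mm ahead of it; z points along the fingers, y is the direction in which the jaws open and shut (so a half turn about z gives the same grasp; the last joint's range is limited). The gripper opens to 85 mm and grips with 20 to 120 N. Pads are 22 mm wide; open, the fingers measure 114 mm over their backs; the gripper's body (76 mm by 85 mm) begins 54 mm behind the grasp point. The pads swing forward as they close: fully open they stand 13 mm farther back than shut.
Start: joints at [-1.352, 0.351, 1.652, -0, 1.139, -0.085], TCP at [0.165, -0.525, 0.253] pointing down, gripper open.
Joint ranges: [-2.75, 2.75], [-0.79, 2.1], [0.01, 2.65], [-1.57, 4.71], [0.07, 3.14], [-2.87, 2.87]. Speed limits (rad/s): [2.22, 2.22, 2.79, 3.14, 3.14, 3.14].

INTERFACE

Orientations are given as a unit quaternion [x, y, z, w].
In Python, from rig import monitor, optics, workorder gives the robot as it stands. The module is installed in compiled form; this text tells all that it offers.
- The arm moves only by the tool move_arm, never from a script. Its argument "targets" is a list of rows, each a list of 3 entries, a list of its own where there are three numbers: the turn, a rotation vector about the tool's x, y, z each as a share of pi rad, from -1 to 1, then the shift along the tool's x, y, z each as a share of 40 mm, from -1 to 1, then the opening in per cent of the stroke, from 0 (shut) to 100 (fully open). In form: [[[ax, ay, az], [tx, ty, tz], hand], ...]. A call has exactly 5 rows; each row shifts and turns the commanded pose from where the row before left it, along the tool's axes as they then stand; what a row does not reach is not made up. A row lasts 1/10 s, in which the tool goes at most 50 mm and 8.59 degrees, less where a joint would pass 70% of its speed; a pose out of reach is approached as far as the arm can. A call with a number of a shift or a turn outside -1 to 1 is refused whole. A call with a gripper value outside its range is refused whole. The fingers move at their own pace and stop on an object; the grip force is fixed at half the most. Time passes only in rows, so rows that do not move let the fingers close, or fill a call up. It gives the time, the measured TCP pose, the force and the opening at its end, in the units of the state.
- monitor.get_state(): the state, without advancing time (a new reading comes with each control period).
- optics.camera(name): name is "scene" or "top"; returns a dict with "image" (420x560x3 uint8, red, green, blue), "camera_matrix" (3x3 intrinsics, pixels), "k1" (the pictures are not rectified: a ray, as slopes to the right and down, at radius r is drawn at 1 + k1 r^2 times it, then the intrinsics apply), "cam_to_world" (4x4, takes a point from camera to world coordinates). Camera axes: x right, y down, z forward; pixel columns grow to the right and rows downward; lengths in m; the calibration is good to about 2 mm. A picture is of the moment at which its call begins. There is no depth.
- workorder.close_job(): hands the job in, once; it reports no verdict.
Trained networks look in a picture, given as the dict that the camera call returned (one of the last four; its "shot" number tells which), for a name from the list of things; names that differ only in an ending like _2 or _b are one class to them, and where a whole thing is asked for, a point or a joint stands for the part that bears it (a point fixed in the world has none). Each returns a list of dicts, best first, with "p" (0 to 1); they miss things now and then, are a little off and sometimes report something else, mostly with a low value. They report only what shows in the picture. A call takes as long as a camera call. They do not tell look-alikes from the thing itself.
- optics.search_frame(picture, query): "rect" ([left, top, right, bottom] in pixels, round what is visible of it).
- optics.trace(picture, query): "pixels" (420x560 bool, what is visible of it) and "rect" ([left, top, right, bottom] in pixels, round what is visible of it).
- optics.spot_point(picture, query): "location" ([column, row] in pixels: a listed point, or the origin of a listed thing).
The state is a dict: "t": time; "qpos": joint angles; "joint_vel": joint speeds; "effort": joint torques, N m; "position": TCP position; "tool_rot": TCP orientation; "ft_force": force on the tool from outside, world axes, zero at the start; "ft_torque": the same for the moment, N m; "opening": opening from 0.0 (shut) to 1.0 (fully open).
Only numpy, scipy, OpenCV 4.12 (cv2) and the standard library are available. Lean on these libraries where they do the work, as an engineer would, in place of code of your own. Each camera call takes 0.05 s, during which the arm holds its last target.

## Working session

There is one attempt and no reset: what is moved stays moved. The work goes in short steps, Python scripts to look and compute and a tool call to move; the robot and the scene stay as the last step left them, time stands still between calls to the robot, and variables do not carry over. Pictures are saved under pics/ and viewed, and the job is handed in when it is done.

Besides the shell and the picture viewer there is one more tool, called after "Emit:" as name([rows], argument=value, ...), one row to a line, values as JSON. move_arm: Moves the arm, as the interface text tells. Its arguments: {"type":"object","properties":{"targets":{"type":"array"}},"required":["targets"]}

```bash
mkdir -p pics; cat > h.py <<'E'
import numpy as np, cv2
from rig import monitor, optics, workorder
def ray(c,px):
    K=np.array(c["camera_matrix"]);d=np.array([c["k1"],0,0,0,0],float)
    u=cv2.undistortPoints(np.array([[px]],float),K,d)[0,0]
    T=np.array(c["cam_to_world"]); return T[:3,3],T[:3,:3]@np.array([u[0],u[1],1])
def at_z(c,px,z):
    o,r=ray(c,px); return o+r*(z-o[2])/r[2]
def proj(c,P):
    K=np.array(c["camera_matrix"]);T=np.linalg.inv(np.array(c["cam_to_world"]))
    p=T[:3,:3]@np.array(P)+T[:3,3]; s=p[:2]/p[2]; s=s*(1+c["k1"]*(s@s)); return K[:2,:2]@s+K[:2,2]
def save(c,n): cv2.imwrite("pics/"+n,c["image"][:,:,::-1])
E
python3 - <<'E'
from h import *
s=monitor.get_state();print(s)
for n in("scene","top"):
    c=optics.camera(n);save(c,n+"1.png");print(n,c["k1"],c["camera_matrix"],c["cam_to_world"])
    for q in("battery_box","fuse_box","battery_hatch"):
        print(q,[(np.round(d["rect"]),round(d["p"],2)) for d in optics.search_frame(c,q)])
    for q in("battery_press","battery_box"):
        for d in optics.spot_point(c,q): print(q,d["location"],d["p"],at_z(c,d["location"],.073 if "press" in q else 0))
E
```

```text
{'t': 0.0, 'qpos': array([-1.35158150e+00,  3.51251772e-01,  1.65244113e+00,  5.14614217e-06,
        1.13906818e+00, -8.46114521e-02]), 'joint_vel': array([ 0.00132178,  0.00142567, -0.00085787,  0.00062563,  0.00216753,
        0.00081146]), 'effort': array([ 1.94637767e-03, -5.06105626e+01, -2.91408366e+01,  4.52451286e-05,
        4.50445179e-03, -1.42491569e-05]), 'position': array([ 0.16449824, -0.52450418,  0.25274341]), 'tool_rot': array([ 9.88483367e-01,  1.51328425e-01, -3.69576087e-05, -5.83044857e-04]), 'ft_force': array([ 0.36273259, -0.23911054, -0.77225708]), 'ft_torque': array([ 0.03743054, -0.02899604,  0.00335992]), 'opening': 1.0018185436823788}
scene 0.027510793941155007 [[462.90984779   0.         283.80205983]
 [  0.         462.90984779 207.24499629]
 [  0.           0.           1.        ]] [[ 0.16505051  0.70130747 -0.69348841  1.5494003 ]
 [ 0.98613482 -0.1296174   0.10362164 -0.14044952]
 [-0.01721753 -0.70097587 -0.71297713  1.12838872]
 [ 0.          0.          0.          1.        ]]
battery_box [(array([316., 148., 349., 189.]), 0.88), (array([375., 
[... 1239 characters left out ...]
 239., 330.]), 0.62), (array([210., 188., 254., 222.]), 0.46)]
fuse_box [(array([350., 194., 418., 264.]), 0.69), (array([115., 218., 138., 240.]), 0.64)]
battery_hatch [(array([ 78., 290., 124., 328.]), 0.81), (array([185., 278., 226., 316.]), 0.66), (array([213., 187., 254., 223.]), 0.62)]
battery_press [230.5, 212.2] 0.83 [0.53007504 0.15546753 0.073     ]
battery_press [200.4, 306.8] 0.76 [0.28593256 0.22951762 0.073     ]
battery_press [100.0, 323.4] 0.57 [0.24456856 0.48599764 0.073     ]
battery_box [112.4, 306.4] 0.86 [0.27746585 0.48699557 0.        ]
battery_box [211.9, 294.7] 0.85 [0.30889613 0.21375225 0.        ]
battery_box [237.1, 204.5] 0.79 [0.55878909 0.14728905 0.        ]
```

View pics/scene1.png

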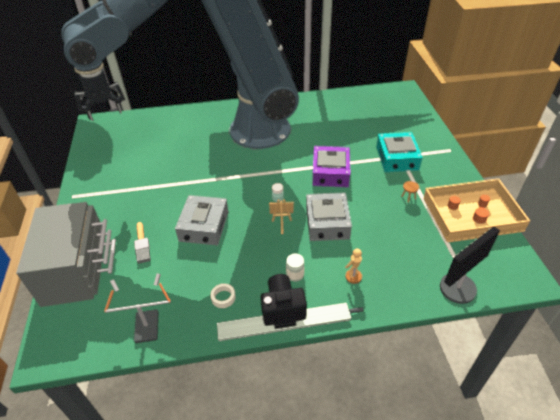

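View pics/top1.png

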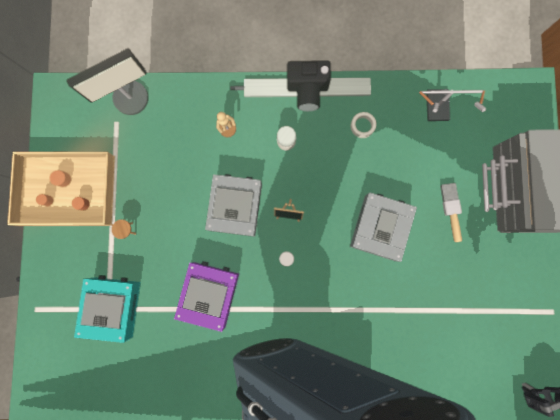

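The scene picture shows the grey wide-hatch box at about (328,215), the fuse box at (202,220), and purple and turquoise look-alikes at (332,165) and (400,150). In the top picture the target is at (235,205), with the easel to its right at (288,212). The two pad estimates differ by 13 mm, so I'll zoom in.

```bash
python3 - <<'E'
from h import *
a=cv2.imread("pics/top1.png")[165:245,195:305];b=cv2.imread("pics/scene1.png")[185:250,295:365]
cv2.imwrite("pics/za.png",cv2.resize(a,None,fx=7,fy=7,interpolation=cv2.INTER_CUBIC))
cv2.imwrite("pics/zb.png",cv2.resize(b,None,fx=9,fy=9,interpolation=cv2.INTER_CUBIC))
E
```

```text
(no output)
```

View pics/za.png

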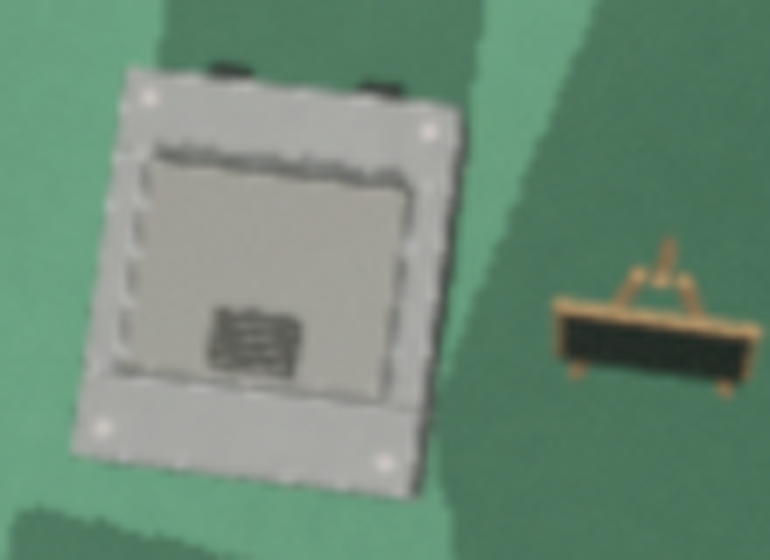

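View pics/zb.png

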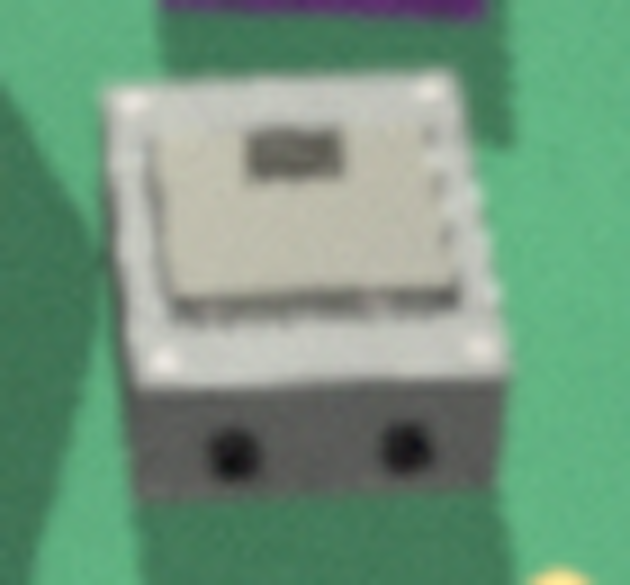

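```bash
python3 - <<'E'
from h import *
C={n:optics.camera(n) for n in("top","scene")}
za=lambda x,y:((x+.5)/7-.5+195,(y+.5)/7-.5+165)
zb=lambda x,y:((x+.5)/9-.5+295,(y+.5)/9-.5+185)
print(at_z(C["top"],za(255,342),.073),at_z(C["scene"],zb(296,154),.073))
for p in [(130,68),(462,108),(415,497),(75,455)]: print("top",at_z(C["top"],za(*p),.062))
for p in [(108,92),(455,70),(508,380),(135,385)]: print("sc",at_z(C["scene"],zb(*p),.062))
p1=np.mean([at_z(C["top"],za(*p),.062) for p in [(130,68),(462,108),(415,497),(75,455)]],0)
p2=np.mean([at_z(C["scene"],zb(*p),.062) for p in [(108,92),(455,70),(508,380),(135,385)]],0);print(p1,p2)
s=monitor.get_state();from scipy.spatial.transform import Rotation as R
print(s["t"],R.from_quat(s["tool_rot"]).as_matrix())
# easel, puppet, jar positions
for q in("easel","puppet","jar","tin"):
  for d in optics.spot_point(C["top"],q)[:2]: print(q,d["p"],at_z(C["top"],d["location"],0))
E
```

```text
[0.5268194  0.15410231 0.073     ] [0.52356535 0.155669   0.073     ]
top [0.63374665 0.20519356 0.062     ]
top [0.61779285 0.07725099 0.062     ]
top [0.46893915 0.09422473 0.062     ]
top [0.4849068  0.22343719 0.062     ]
sc [0.46871561 0.09828619 0.062     ]
sc [0.48065298 0.22646541 0.062     ]
sc [0.63339268 0.20481173 0.062     ]
sc [0.61262644 0.07853385 0.062     ]
[0.55134636 0.15002662 0.062     ] [0.54884693 0.1520243  0.062     ]
0.7 [[ 9.54200606e-01  2.99167518e-01 -6.81036092e-07]
 [ 2.99167518e-01 -9.54200606e-01 -1.09290718e-05]
 [-3.91946834e-06  1.02247830e-05 -1.00000000e+00]]
easel 0.63 [ 0.53956917 -0.00692075  0.        ]
puppet 0.9 [0.76775535 0.17754679 0.        ]
puppet 0.16 [ 0.47934423 -0.25195538  0.        ]
jar 0.44 [0.41663019 0.00648372 0.        ]
tin 0.72 [0.73578882 0.00997905 0.        ]
```

Emit:
move_arm([
  [[0,0,0.034],[0,0,0],0],
  [[0,0,0.034],[0,0,0],0],
  [[0,0,0.034],[0,0,0],0],
  [[0,0,0.033],[0,0,0],0],
  [[0,0,0],[0.34,-0.9,0],0],
])

```text
t: 1.4
position: [0.1815, -0.4925, 0.2532]
tool_rot: [0.998, -0.063, 0.0, 0.001]
ft_force: [0.9, 0.2, -0.6]
opening: 0.141
```

Emit:
move_arm([
  [[0,0,0],[0.34,-0.9,0],0],
  [[0,0,0],[0.34,-0.9,0],0],
  [[0,0,0],[0.34,-0.9,0],0],
  [[0,0,0],[0.34,-0.9,0],0],
  [[0,0,0],[0.34,-0.9,0],0],
])

```text
t: 1.9
position: [0.2719, -0.3188, 0.2534]
tool_rot: [0.998, -0.06, 0.0, 0.0]
ft_force: [1.5, 0.6, 0.5]
opening: -0.004
```

Emit:
move_arm([
  [[0,0,0],[0.34,-0.9,0],0],
  [[0,0,0],[0.34,-0.9,0],0],
  [[0,0,0],[0.34,-0.9,0],0],
  [[0,0,0],[0.34,-0.9,0],0],
  [[0,0,0],[0.34,-0.9,0],0],
])

```text
t: 2.4
position: [0.3611, -0.1482, 0.2535]
tool_rot: [0.998, -0.06, 0.0, 0.0]
ft_force: [1.3, -1.0, 0.9]
opening: -0.001
```

Emit:
move_arm([
  [[0,0,0],[0.35,-0.89,0],0],
  [[0,0,0],[0.35,-0.89,0],0],
  [[0,0,0],[0.35,-0.89,0],0],
  [[0,0,0],[0.35,-0.89,0],0],
  [[0,0,0],[0.35,-0.89,0],0],
])

```text
t: 2.9
position: [0.452, 0.0203, 0.2535]
tool_rot: [0.998, -0.06, 0.0, 0.0]
ft_force: [0.9, 0.1, -0.4]
opening: 0.001
```

Emit:
move_arm([
  [[0,0,0],[0.35,-0.89,0],0],
  [[0,0,0],[0.35,-0.89,0],0],
  [[0,0,0],[0.35,-0.89,0],0],
  [[0,0,0],[0.35,-0.89,0],0],
  [[0,0,0],[0,0,0],0],
])

```text
t: 3.4
position: [0.5254, 0.1565, 0.253]
tool_rot: [0.998, -0.059, 0.0, -0.0]
ft_force: [-0.7, -1.2, 0.3]
opening: 0.003
```

```bash
python3 - <<'E'
from h import *
s=monitor.get_state();print(s["t"],s["position"],s["tool_rot"],s["ft_force"],s["qpos"])
c=optics.camera("scene");save(c,"scene2.png");print(proj(c,s["position"]+[0,0,-.022]),proj(c,[.525,.155,.073]))
b=c["image"][100:260,270:400,::-1];cv2.imwrite("pics/zc.png",cv2.resize(b,None,fx=3.7,fy=3.7))
E
```

```text
3.4 [0.52535051 0.15647371 0.25301658] [ 9.98276544e-01 -5.86830730e-02  3.06452238e-04 -3.80865845e-04] [-0.71273808 -1.23833032  0.29596965] [2.04291891e-01 3.47306597e-01 1.65739804e+00 6.35272233e-04
 1.13609822e+00 1.89225454e+00]
[330.50696065 164.43549058] [327.34435215 202.00151363]
```

View pics/zc.png

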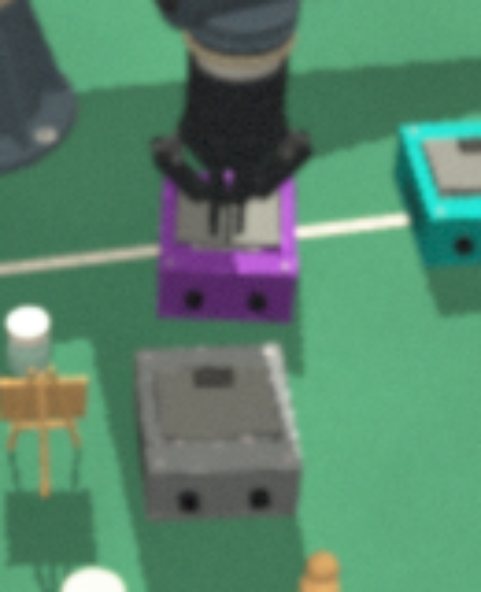

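Emit:
move_arm([
  [[0,0,0],[0,0,0.9],0],
  [[0,0,0],[0,0,0.9],0],
  [[0,0,0],[0,0,0.9],0],
  [[0,0,0],[0,0,0.8],0],
  [[0,0,0],[0,0,0],0],
])

```text
t: 3.95
position: [0.5217, 0.152, 0.1101]
tool_rot: [0.998, -0.061, -0.003, 0.001]
ft_force: [-0.1, 0.0, 0.4]
opening: -0.0
```

```bash
python3 - <<'E'
from h import *
s=monitor.get_state();print(s["t"],s["position"],s["tool_rot"],s["ft_force"])
c=optics.camera("scene");print(proj(c,s["position"]+[0,0,-.022]),proj(c,[.525,.155,.073]))
b=c["image"][150:250,290:370,::-1];cv2.imwrite("pics/zd.png",cv2.resize(b,None,fx=6,fy=6))
E
```

```text
3.95 [0.52173268 0.15199365 0.1100979 ] [ 9.98160116e-01 -6.05343721e-02 -3.33031125e-03  9.39075071e-04] [-0.09911132  0.00074494  0.39932087]
[326.42877817 198.0767658 ] [327.34435215 202.00151363]
```

View pics/zd.png

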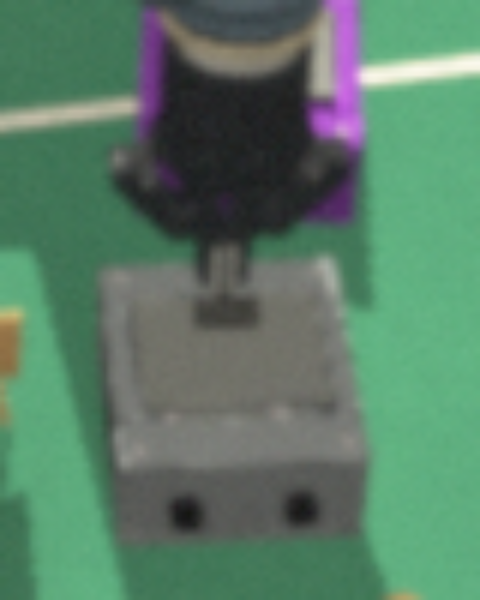

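Emit:
move_arm([
  [[0,0,0],[0.07,-0.07,0.1],0],
  [[0,0,0],[0,0,0.1],0],
  [[0,0,0],[0,0,0.1],0],
  [[0,0,0],[0,0,0],0],
  [[0,0,0],[0,0,0],0],
])

```text
t: 4.5
position: [0.5273, 0.1558, 0.1016]
tool_rot: [0.998, -0.06, 0.0, -0.0]
ft_force: [-0.3, -0.1, -0.2]
opening: 0.001
```

Emit:
move_arm([
  [[0,0,0],[-0.06,0,0.05],0],
  [[0,0,0],[0,0,0.05],0],
  [[0,0,0],[0,0,0.05],0],
  [[0,0,0],[0,0,0],0],
  [[0,0,0],[0,0,0],0],
])

```text
t: 5.0
position: [0.5248, 0.1561, 0.0953]
tool_rot: [0.998, -0.06, -0.0, 0.0]
ft_force: [-1.5, -0.4, 1.5]
opening: 0.001
```

Emit:
move_arm([
  [[0,0,0],[0,0,0.04],0],
  [[0,0,0],[0,0,0],0],
  [[0,0,0],[0,0,0],0],
  [[0,0,0],[0,0,0],0],
  [[0,0,0],[0,0,0],0],
])

```text
t: 5.5
position: [0.5249, 0.1561, 0.0937]
tool_rot: [0.998, -0.06, 0.0, -0.0]
ft_force: [-1.5, 0.2, 1.8]
opening: -0.001
```

Emit:
move_arm([
  [[0,0,0],[0,0,0.05],0],
  [[0,0,0],[0,0,0],0],
  [[0,0,0],[0,0,0],0],
  [[0,0,0],[0,0,0],0],
  [[0,0,0],[0,0,0],0],
])

```text
t: 6.0
position: [0.5249, 0.1561, 0.0917]
tool_rot: [0.998, -0.06, -0.0, -0.0]
ft_force: [-2.6, 0.2, 2.2]
opening: -0.002
```

Emit:
move_arm([
  [[0,0,0],[0,0,0.03],0],
  [[0,0,0],[0,0,0],0],
  [[0,0,0],[0,0,0],0],
  [[0,0,0],[0,0,0],0],
  [[0,0,0],[0,0,0],0],
])

```text
t: 6.5
position: [0.5249, 0.1561, 0.0905]
tool_rot: [0.998, -0.06, 0.0, -0.0]
ft_force: [-1.6, 1.2, 3.8]
opening: 0.002
```

Emit:
move_arm([
  [[0,0,0],[0,0,0.03],0],
  [[0,0,0],[0,0,0],0],
  [[0,0,0],[0,0,0],0],
  [[0,0,0],[0,0,0],0],
  [[0,0,0],[0,0,0],0],
])

```text
t: 7.0
position: [0.5249, 0.1561, 0.0902]
tool_rot: [0.998, -0.06, 0.0, -0.0]
ft_force: [-7.2, 0.1, 15.7]
opening: 0.002
```

Emit:
move_arm([
  [[0,0,0],[0,0,-1],0],
  [[0,0,0],[-0.4,0,-1],0],
  [[0,0,0],[-0.6,0,-1],0],
  [[0,0,0],[-0.6,0,-1],0],
  [[0,0,0],[-0.6,0,-0.5],0],
])

```text
t: 7.5
position: [0.4375, 0.1668, 0.2722]
tool_rot: [0.998, -0.06, 0.002, -0.001]
ft_force: [1.1, 0.7, -0.2]
opening: 0.001
```

Emit:
move_arm([
  [[0,0,0],[-0.6,0,0],0],
  [[0,0,0],[-0.6,0,0],0],
  [[0,0,0],[0,0,0],0],
  [[0,0,0],[0,0,0],0],
  [[0,0,0],[0,0,0],0],
])

```text
t: 8.0
position: [0.3907, 0.1723, 0.2692]
tool_rot: [0.998, -0.06, 0.0, -0.0]
ft_force: [-0.3, -0.5, 0.1]
opening: 0.003
```

```bash
python3 - <<'E'
from h import *
s=monitor.get_state();print(s["t"],s["position"],s["ft_force"])
c=optics.camera("scene");save(c,"scene3.png")
b=c["image"][110:260,270:400,::-1];cv2.imwrite("pics/ze.png",cv2.resize(b,None,fx=4,fy=4))
E
```

```text
8.0 [0.39067652 0.17234983 0.26924628] [-0.3065568  -0.49773762  0.05462785]
```

View pics/ze.png

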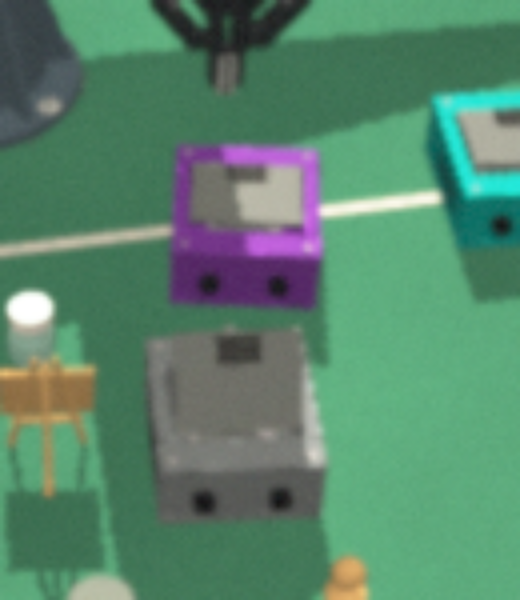

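The hatch seems only partly raised: the pad is at about (329,197) against (328,202) before. I'll wait and look again.

Emit:
move_arm([
  [[0,0,0],[0,0,0],0],
  [[0,0,0],[0,0,0],0],
  [[0,0,0],[0,0,0],0],
  [[0,0,0],[0,0,0],0],
  [[0,0,0],[0,0,0],0],
])

```text
t: 8.55
position: [0.3899, 0.1724, 0.2693]
tool_rot: [0.998, -0.06, -0.0, 0.0]
ft_force: [0.3, 0.4, -0.1]
opening: -0.006
```

```bash
python3 - <<'E'
from h import *
s=monitor.get_state();print(s["t"])
c=optics.camera("scene");t=optics.camera("top")
for k,n in((c,"s"),(t,"t")): print(n,[(np.round(d["location"],1),round(d["p"],2)) for d in optics.spot_point(k,"battery_press")])
for th in (0,.1,.2,.3,.5,.95):
    h=np.array([.5248+.068*.993,.155-.068*.12])
    P=[*(h-np.array([.993,-.12])*(.068*np.cos(th)+.0*th-.007*0)+np.array([.993,-.12])*.006*np.sin(th)),.067+.068*np.sin(th)+.006*np.cos(th)]
    print(th,proj(c,P),proj(t,P))
b=c["image"][185:250,295:365,::-1];a=t["image"][165:245,195:305,::-1]
b=cv2.resize(b,(400,371),interpolation=2);a=cv2.resize(a,(400,371)[:2],interpolation=2);cv2.imwrite("pics/zf.png",np.hstack([b,a]))
E
```

```text
8.55
s [(array([332.1, 198.4]), 0.84), (array([396.7, 135.8]), 0.77), (array([331.4, 151.4]), 0.76)]
t [(array([200. , 309.2]), 0.78), (array([100.3, 321.5]), 0.67), (array([230.6, 195.5]), 0.62)]
0 [327.33007133 201.95852016] [230.64999915 214.19199734]
0.1 [327.46752107 200.67290095] [230.34255294 213.60697503]
0.2 [327.62741878 199.55269075] [230.07238713 212.76478627]
0.3 [327.80853065 198.61031966] [229.84306161 211.66983271]
0.5 [328.22836469 197.30228497] [229.51928856 208.75506032]
0.95 [329.38214218 197.43882553] [229.52224197 199.21871308]
```

View pics/zf.png

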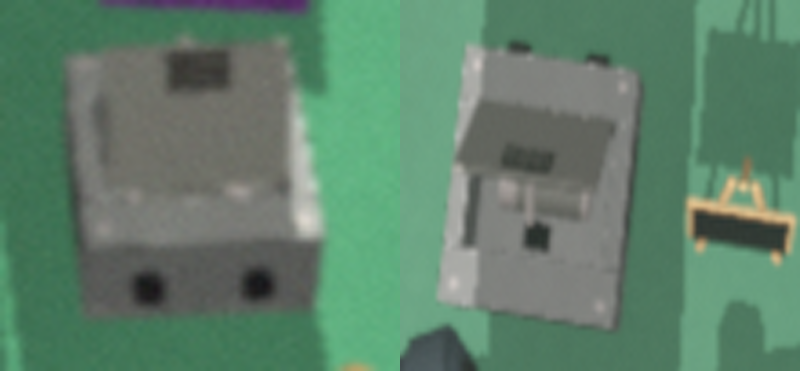

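The top view shows the hatch wide open, with the battery visible in the bay. The pad's position matches about 0.95 rad in both cameras. I'll wait out the two seconds and check again.

Emit:
move_arm([
  [[0,0,0],[0,0,0],0],
  [[0,0,0],[0,0,0],0],
  [[0,0,0],[0,0,0],0],
  [[0,0,0],[0,0,0],0],
  [[0,0,0],[0,0,0],0],
])

```text
t: 9.25
position: [0.3899, 0.1724, 0.2693]
tool_rot: [0.998, -0.06, -0.0, 0.0]
ft_force: [0.2, -0.1, 0.6]
opening: 0.0
```

Emit:
move_arm([
  [[0,0,0],[0,0,0],0],
  [[0,0,0],[0,0,0],0],
  [[0,0,0],[0,0,0],0],
  [[0,0,0],[0,0,0],0],
  [[0,0,0],[0,0,0],0],
])

```text
t: 9.75
position: [0.3899, 0.1724, 0.2693]
tool_rot: [0.998, -0.06, -0.0, -0.0]
ft_force: [0.1, -0.6, 0.2]
opening: -0.004
```

Emit:
move_arm([
  [[0,0,0],[0,0,0],0],
  [[0,0,0],[0,0,0],0],
  [[0,0,0],[0,0,0],0],
  [[0,0,0],[0,0,0],0],
  [[0,0,0],[0,0,0],0],
])

```text
t: 10.25
position: [0.3899, 0.1724, 0.2693]
tool_rot: [0.998, -0.06, 0.0, -0.0]
ft_force: [-0.5, 0.4, -0.3]
opening: -0.0
```

Emit:
move_arm([
  [[0,0,0],[0,0,0],0],
  [[0,0,0],[0,0,0],0],
  [[0,0,0],[0,0,0],0],
  [[0,0,0],[0,0,0],0],
  [[0,0,0],[0,0,0],0],
])

```text
t: 10.75
position: [0.3899, 0.1724, 0.2693]
tool_rot: [0.998, -0.06, 0.0, -0.0]
ft_force: [0.5, -0.9, 0.2]
opening: 0.003
```

```bash
python3 - <<'E'
from h import *
t=optics.camera("top");save(t,"top4.png");print(monitor.get_state()["t"])
E
```

```text
10.8
```

View pics/top4.png

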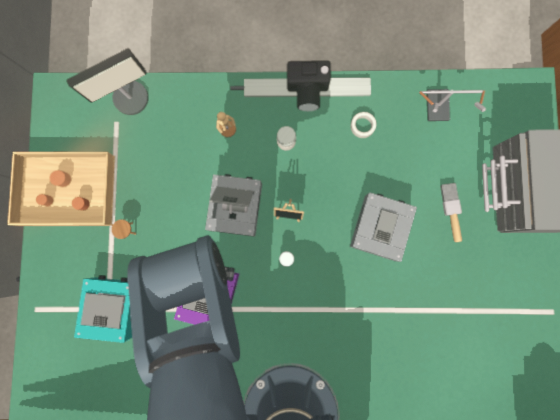

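The hatch at (235,205) is still wide open after more than 3 s, the props are where they were, and the fuse hatch at (385,227) is shut.

```bash
python3 -c "
from h import *
print(workorder.close_job())"
```

```text
the job is handed in; nothing more can be done
None
```

The battery hatch is open. I pressed its pad once with the shut fingertips until it met the stop (wrist force about 16 N up, 5 mm down). I then backed off up and away, and the hatch popped up.

- **Hatch:** at about 1.5 s after release, the top camera showed it wide open, with the pad 3–4 pixels from where it should be at 0.95 rad. A last look 3.7 s after release still showed it open, with the arm clear and about zero force on it.
- **Surroundings:** in that last picture the narrow hatch was shut and the props looked unmoved. The job was handed in at about 10.8 s.
- **Checks that disagreed:** the two cameras' first network estimates of the pad differed by 13 mm. I measured it by hand in zoomed pictures instead, which agreed to about 4 mm. The first scene picture after release looked only partly open, because that view hardly shows the lift; the top camera settled it.

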